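Roll the maple bar into the V-block and push it home

ROBOT

A 6-joint arm with a two-finger parallel gripper is mounted at the origin on the work surface. World frame = base frame: x ahead of the robot, y to its left, z up, the work surface at z = 0. Lengths are in m, angles in rad, forces in N, time in s.
With the tool pointing down it reaches from about 0.25 to 0.725 m from the base axis. Payload 4 kg.
Tool frame: the origin (TCP) lies between the finger pads; the fingertips stand 11 mm ahead of it and the grasp point (between the pads) lies 8 mm behind it (bot.tip_extent is the distance from the TCP to the fingertips, in m); z points along the fingers, y is the line along which they close (so a half turn about z gives the same grasp; the last joint's range is limited). The gripper opens to 85 mm and grips with 20 to 120 N. Pads are 22 mm wide; open, the fingers measure 114 mm over their backs; the gripper's body (76 mm by 85 mm) begins 54 mm behind the grasp point. The pads swing forward as they close: fully open they stand 13 mm farther back than shut.
Start: joints at [-1.315, 0.241, 0.005, 1.335, 0, 1.571], TCP at [0.127, -0.484, 0.242] pointing down, gripper open.
Joint ranges: [-2.72, 2.72], [-1.05, 1.87], [-1.09, 1.28], [-1.99, 2.15], [-1.42, 1.44], [-3.14, 3.14]. Speed limits (rad/s): [2.79, 2.79, 3.14, 3.14, 3.14, 3.14].

INTERFACE

Orientations are given as a unit quaternion [x, y, z, w].
In Python, from workcell import bot gives the robot as it stands. The module is installed in compiled form; this text tells all that it offers.
- The arm moves only by the tool drive_tool, never from a script. Its argument "rows" is a list of rows, each an object of numbers: "dx", "dy", "dz": the shift along the tool's x, y, z in units of 50 mm (1.0 is 50 mm); "wx", "wy", "wz": the turn, a rotation vector about the tool's x, y, z in units of 5 degrees (1.0 is 5 degrees); "hand": the finger opening in mm, from 0 to 85.4. A call has 1 to 20 rows; each row is the pose to reach, as a shift and turn from the pose commanded when the call began, along the tool's axes at that moment; what a row does not reach only later rows make up. A row lasts 1/10 s, in which the tool goes at most 50 mm and 8.59 degrees, less where a joint would pass 70% of its speed; a pose out of reach is approached as far as the arm can. A call with a gripper value outside its range is refused whole. The fingers move at their own pace and stop on an object; the grip force is fixed at half the most. Time passes only in rows, so rows that repeat a pose let the fingers close. It gives the time, the measured TCP pose, the force, the opening and the grip force at its end, in the units of the state.
- bot.get_obs(): the state, without advancing time (a new reading comes with each control period).
- bot.camera(name): name is "scene" or "top" or "wrist"; returns the picture (400x640x3 uint8, red, green, blue); there is no depth.
- bot.get_calibration(name): a dict with "vfov" (degrees; the focal length in pixels is half the picture's height over the tangent of half this angle, whatever the lens; pixels are square), "cx", "cy" (the principal point, pixels), "origin" and "rotation" of the camera in the world; the wrist camera has in their place "mount" (4x4, takes a point from camera to tool coordinates, whose origin is the TCP and whose axes are the flange's). Camera axes: x right, y up, looking along -z (the intrinsics and any distortion apply to the point x, -y, -z); pixel columns grow to the right and rows downward; lengths in m; the calibration is good to about 2 mm. The wrist camera is an equidistant fisheye: a pixel r from the principal point sees the ray r / f radians off the axis. A picture is of the moment at which its call begins: read the wrist's pose just before it. get_calibration takes no time and is no camera call.
- bot.job_done(): hands the job in; it is judged then, once.
Trained networks look in the newest picture that a camera, given by its name, has taken for a name from the list of things; names that differ only in an ending like _2 or _b are one class to them, and where a whole thing is asked for, a point or a joint stands for the part that bears it (a point fixed in the world has none). Each returns a list of dicts, best first, with "score" (0 to 1); they miss things now and then, are a little off and sometimes report something else, mostly with a low value. They report only what shows in the picture. A call takes as long as a camera call. They do not tell look-alikes from the thing itself.
- bot.look_for(camera, thing): "extent" ([centre column, centre row, width, height] in pixels, round what is visible of it).
- bot.outline_of(camera, thing): "region" (400x640 bool, what is visible of it) and "extent" ([centre column, centre row, width, height] in pixels, round what is visible of it).
The state is a dict: "clock": time; "joint_pos": joint angles; "joint_vel": joint speeds; "tau": joint torques, N m; "eef_pos": TCP position; "tool_rot": TCP orientation; "ft_force": force on the tool from outside, world axes, zero at the start; "ft_torque": the same for the moment, N m; "grip_width": finger opening in m; "grasp_force": force on a finger pad.
Only numpy, scipy, OpenCV 4.12 (cv2) and the standard library are available. Lean on these libraries where they do the work, as an engineer would, in place of code of your own. Each camera call takes 0.05 s, during which the arm holds its last target. There are 200 camera calls.

TASK

Roll the round wooden bar along the bench with your fingers, over the low lip of the plywood V-block and into its groove; once it lies in the groove, push it endways along the groove until it is fully home against the red end stop. The bar is only ever pushed and rolled, with no flinging and no lifting, and the jar, the glue bottle and the roll of tape stay where they stand.

Things in the scene. Friction and masses are not known exactly. Their poses are not given: they have to be found in the camera images.
- bar: Light-brown round maple bar, 50 mm diameter, 150 mm long, 0.15 to 0.31 kg, lying loose left or right of the V-block. Origin mid-length on its axis (25 mm high at the start); x along it, within 0.2 rad of the V-block's x. The dark line along its +z side is on top at the start. Pushed at or below mid-height it rolls easily, stopping a few cm after the fingers; pushed from above mid-height it jams.
- vblock: Smooth plywood V-block fixed to the bench, same on both sides, groove along x. Origin at bench height under the groove's bottom line, x pointing to the red stop. Groove faces rise 30 degrees from z = 0 at y = 0 to dark lips 10.4 mm high at |y| = 18 to 21 mm; outside, ramps of 9 degrees fall to the bench at |y| = 86.7 mm. A bar in the groove lies along x, axis at y = 0, 29 mm high; home, its middle is at x = 0.
- stain_jar: Amber glass jar with a steel cap, 64 mm diameter, 75 mm high, standing on the other side of the V-block from the bar. Origin at the centre of its underside, z up. Not to be disturbed.
- glue: White plastic glue bottle with an orange cap, 52 mm diameter, 130 mm high, standing beyond the work. Origin at the centre of its underside, z up. Not to be disturbed.
- tape: Yellow roll of tape lying flat, 90 mm outside diameter, 36 mm high, beyond the work. Origin at the centre of its underside, z up. Not to be disturbed.
- stop_face (a point): Point on the face of the red end stop that the bar's end must come against: 75 mm along x from the V-block's origin, 29 mm above the bench. The stop is 70 mm wide (y), 45 mm high, 16 mm thick; behind it a 6 mm thick foot reaches 46 mm beyond this face.
- groove_mouth (a point): Bottom of the groove at its open end, on the robot's side, at bench height: 150 mm from the V-block's origin towards -x. Fingers can enter above it to push the bar's near end face. Lips and ramps start here too.
Not all that is in view belongs to the job. What is meant by the bar is not purple or turquoise, and is the smaller of those in its own colour.

How it is judged:
By the outcome, as a careful person would: the job done as asked, in the order asked, and still so for the second after the job is handed in, with the robot touching nothing.
It also fails if it takes over 54 s, if anything falls off the work surface, if the arm or the gripper's body presses on something with over 40 N, if the wrist force passes 120 N, or if a joint passes its speed limit or range.

## Working session

There is one attempt and no reset: what is moved stays moved. The work goes in short steps, Python scripts to look and compute and a tool call to move; the robot and the scene stay as the last step left them, time stands still between calls to the robot, and variables do not carry over. Pictures are saved under pics/ and viewed, at most 14 in all, crops included, and the job is handed in when it is done.

Besides the shell and the picture viewer there is one more tool, called after ">>>" as name(argument=value, ...) on one line, values as JSON. drive_tool: Moves the arm, as the interface text tells. Its arguments: {"type":"object","properties":{"rows":{"type":"array","items":{"type":"object","properties":{"dx":{"type":"number"},"dy":{"type":"number"},"dz":{"type":"number"},"wx":{"type":"number"},"wy":{"type":"number"},"wz":{"type":"number"},"hand":{"type":"number"}}}}},"required":["rows"]}

```bash
mkdir -p pics
cat > h.py <<'E'
import numpy as np, cv2
from workcell import bot
from scipy.spatial.transform import Rotation as R
def pix2w(cam,u,v,z):
    c=bot.get_calibration(cam); f=200/np.tan(np.radians(c['vfov']/2))
    d=np.array(c['rotation'])@np.array([(u-c['cx'])/f,-(v-c['cy'])/f,-1]); o=np.array(c['origin'])
    return o+d*(z-o[2])/d[2]
E
python3 - <<'E'
from h import *
for n in ("top","scene"):
    im=bot.camera(n); cv2.imwrite(f"pics/{n}0.png",im[:,:,::-1])
    c=bot.get_calibration(n); print(n,c)
    for t in ("bar","vblock","stain_jar","glue","tape"):
        print(t,[(round(r['score'],2),np.round(r['extent']).tolist()) for r in bot.look_for(n,t)][:5])
o=bot.get_obs(); print(o['clock'],o['eef_pos'],o['tool_rot'])
E
```

```text
top {'vfov': 51.72349120165562, 'cx': 322.72845505269123, 'cy': 194.0797620092516, 'origin': array([ 0.42747907, -0.05505937,  0.97951031]), 'rotation': array([-0.03599308,  0.05117858,  0.70882964, -0.70259931])}
bar [(0.81, [450.0, 169.0, 69.0, 22.0]), (0.74, [372.0, 217.0, 27.0, 66.0]), (0.71, [438.0, 303.0, 103.0, 35.0]), (0.56, [183.0, 279.0, 80.0, 82.0])]
vblock [(0.73, [293.0, 196.0, 85.0, 116.0])]
stain_jar [(0.88, [217.0, 198.0, 36.0, 32.0])]
glue [(0.7, [361.0, 132.0, 26.0, 29.0])]
tape [(0.7, [240.0, 115.0, 38.0, 42.0])]
scene {'vfov': 57.18473666361943, 'cx': 319.8587018668493, 'cy': 194.3078388133391, 'origin': array([ 1.21651146, -0.33560784,  0.56154636]), 'rotation': array([0.38909313, 0.24684271, 0.49015135, 0.73988301])}
bar [(0.95, [379.0, 149.0, 39.0, 44.0]), (0.94, [255.0, 206.0, 27.0, 52.0]), (0.71, [181.0, 173.0, 85.0, 41.0]), (0.58, [336.0, 215.0, 99.0, 73.0]), (0.57, [180.0, 254.0, 82.0, 34.0])]
vblock [(0.83, [338.0, 214.0, 98.0, 76.0])]
stain_jar [(0.77, [390.0, 178.0, 28.0, 36.0])]
glue [(0.64, [292.0, 238.0, 27.0, 59.0])]
tape [(0.82, [422.0, 239.0, 47.0, 38.0])]
0.6 [ 0.12650465 -0.48372719  0.24231464] [ 9.91834634e-01  1.27530618e-01 -4.89567388e-06 -4.21153033e-06]
```

View pics/top0.png

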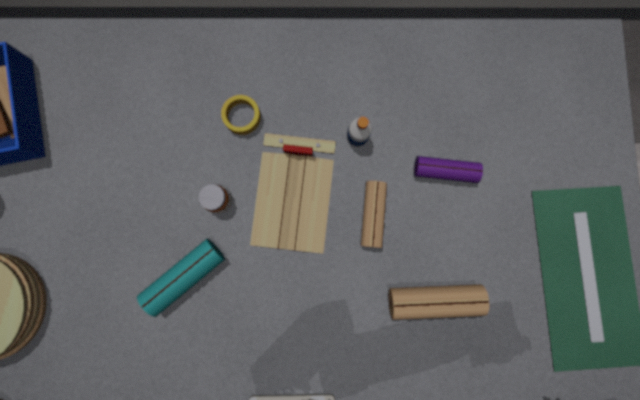

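View pics/scene0.png

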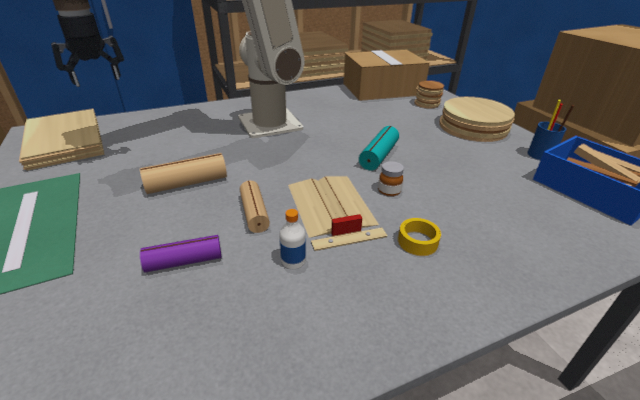

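Candidates: light-brown small bar (374,215), big brown bar (438,303), purple (448,169), turquoise (181,278) in the top image. By the description I choose (374,215), to the right of the V-block. The jar is at (213,198), the tape at (240,115) and the glue at (359,130).

```bash
sed -i "s/np.array(c\['rotation'\])@/R.from_quat(c['rotation']).as_matrix()@/" h.py
python3 - <<'E'
from h import *
im=bot.camera("top")
cv2.imwrite("pics/crop.png",cv2.resize(im[90:270,200:420,::-1],None,fx=3.3,fy=3.3,interpolation=cv2.INTER_CUBIC))
def rect(t,pick,z):
    for r in bot.outline_of("top",t):
        e=r['extent']
        if np.hypot(e[0]-pick[0],e[1]-pick[1])<15:
            ys,xs=np.nonzero(r['region'])
            P=np.array([pix2w("top",u,v,z)[:2] for u,v in zip(xs,ys)],np.float32)
            return P,cv2.minAreaRect(P)
P,b=rect("bar",(374,215),.025); print("bar",b,P.mean(0))
P,b=rect("vblock",(293,196),.004); print("vb",b,P.mean(0))
for n,p,z in (("jar top",(213,198),.075),("tape",(240,115),.02),("glue cap",(362,122),.13),("stop top L",(284,149),.045),("stop top R",(312,153),.045),("mouth lips",(289,250),.0),("mouthL",(251,246),0),("mouthR",(324,253),0),("farL",(263,153),0),("farR",(334,157),0)):
    print(n,pix2w("top",*p,z).round(4))
E
```

```text
bar ((0.4992699921131134, -0.19309252500534058), (0.050361111760139465, 0.1534489244222641), 84.18435668945312) [ 0.49811256 -0.19325507]Traceback (most recent call last):
  File "<stdin>", line 12, in <module>
  File "<stdin>", line 9, in rect
  File "h.py", line 5, in pix2w
    c=bot.get_calibration(cam); f=200/np.tan(np.radians(c['vfov']/2))
ValueError: time passes only in moves, steps and waits
```

View pics/crop.png

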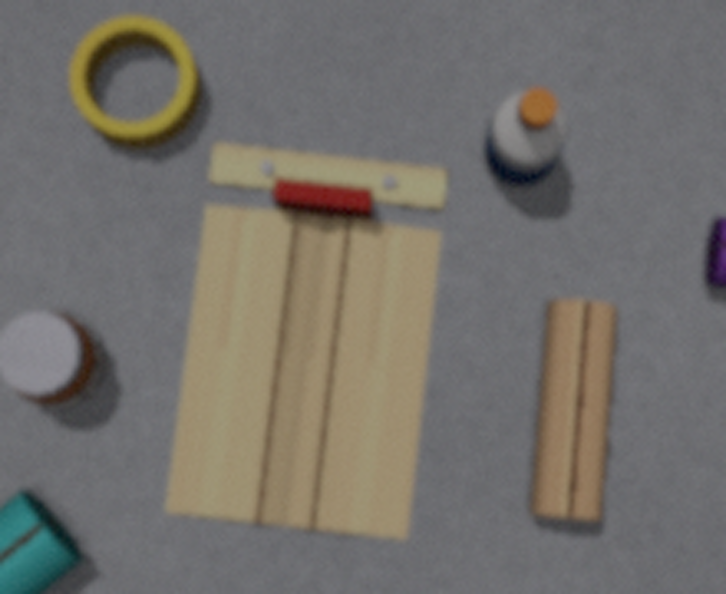

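The crop shows the chosen light-brown bar with its dark line on top (crop 575,410), the V-block with lips from (258,523)/(313,530) to (294,221)/(350,227), and the red stop at (322,197).

```bash
sed -i 's/^def pix2w/CAL={n:bot.get_calibration(n) for n in ("top","scene")}\ndef pix2w/; s/c=bot.get_calibration(cam)/c=CAL[cam]/' h.py
python3 - <<'E'
from h import *
w=lambda x,y,z:pix2w("top",200+x/3.3,90+y/3.3,z)[:2]
for n,p,z in (("jar top",(38,355),.075),("tape",(134,80),.036),("glue cap",(538,106),.13)): print(n,w(*p,z).round(4))
nl,nr,fl,fr=w(258,523,.0104),w(313,530,.0104),w(294,221,.0104),w(350,227,.0104)
c=[w(165,513,0),w(410,540,0),w(205,205,0),w(442,230,0)]
print(np.round(c,4), np.round([nl,nr,fl,fr],4))
for a,b in (((nl+nr)/2,(fl+fr)/2),((c[0]+c[1])/2,(c[2]+c[3])/2)):
    d=b-a; print("mouth",a.round(4),"far",b.round(4),"len",np.linalg.norm(d),"yaw",np.arctan2(d[1],d[0]))
print("edge yaws",[np.arctan2(*(q-p)[::-1]) for p,q in ((nl,fl),(nr,fr),(c[0],c[2]),(c[1],c[3]))])
print("stop top near face", w(276,205,.045),w(370,213,.045))
print("bar ends",w(568,518,.045),w(585,300,.045), w(568,521,.025),w(585,298,.025))
E
```

```text
jar top [0.5337 0.1691]
tape [0.735  0.1153]
glue cap [ 0.6862 -0.1611]
[[ 0.4286  0.0953]
 [ 0.4077 -0.0789]
 [ 0.6521  0.0687]
 [ 0.6325 -0.1047]] [[ 0.4209  0.0283]
 [ 0.4157 -0.0104]
 [ 0.6375  0.003 ]
 [ 0.6329 -0.0375]]
mouth [0.4183 0.009 ] far [ 0.6352 -0.0173] len 0.2184980359771656 yaw -0.12043193993235794
mouth [0.4182 0.0082] far [ 0.6423 -0.018 ] len 0.22563197073170732 yaw -0.11648738248752627
edge yaws [np.float64(-0.11644016687529314), np.float64(-0.12440829653124154), np.float64(-0.11848327370445133), np.float64(-0.11450141543109126)]
stop top near face [0.64150856 0.01347299] [ 0.63544487 -0.05219156]
bar ends [ 0.42238401 -0.18583359] [ 0.57283445 -0.20145561] [ 0.42020114 -0.18858071] [ 0.5773847 -0.2046268]
```

>>> drive_tool(rows=[{"dx":8.28,"dy":-2.73,"dz":2.4,"wz":-13.7,"hand":85},{"dx":8.28,"dy":-2.73,"dz":2.4,"wz":-13.7,"hand":85},{"dx":8.28,"dy":-2.73,"dz":2.4,"wz":-13.7,"hand":85},{"dx":8.28,"dy":-2.73,"dz":2.4,"wz":-13.7,"hand":85},{"dx":8.28,"dy":-2.73,"dz":2.4,"wz":-13.7,"hand":85},{"dx":8.28,"dy":-2.73,"dz":2.4,"wz":-13.7,"hand":85},{"dx":8.28,"dy":-2.73,"dz":2.4,"wz":-13.7,"hand":85},{"dx":8.28,"dy":-2.73,"dz":2.4,"wz":-13.7,"hand":85},{"dx":8.28,"dy":-2.73,"dz":2.4,"wz":-13.7,"hand":85},{"dx":8.28,"dy":-2.73,"dz":2.4,"wz":-13.7,"hand":85},{"dx":8.28,"dy":-2.73,"dz":2.4,"wz":-13.7,"hand":85},{"dx":8.28,"dy":-2.73,"dz":2.4,"wz":-13.7,"hand":85},{"dx":8.28,"dy":-2.73,"dz":2.4,"wz":-13.7,"hand":85},{"dx":8.28,"dy":-2.73,"dz":2.4,"wz":-13.7,"hand":85}])

```text
invalid input at $.rows[0]: expected keys dx, dy, dz, wx, wy, wz, hand
```

```bash
cat >> h.py <<'E'
O=np.array([.567,-.009]); YAW=-.118
X=np.array([np.cos(YAW),np.sin(YAW)]); Y=np.array([-X[1],X[0]])
def V(p): d=np.array(p[:2])-O; return np.round([d@X,d@Y],4)
def st():
    o=bot.get_obs(); m=R.from_quat(o['tool_rot']).as_matrix()
    print("t",o['clock'],"tcp",o['eef_pos'].round(4),"V",V(o['eef_pos']),"tooly yaw",np.arctan2(m[1,1],m[0,1]).round(4),"zax",m[:,2].round(3),"F",o['ft_force'].round(1),"w",o['grip_width'])
E
python3 - <<'E'
from h import *
st(); print(bot.tip_extent)
im=bot.camera("wrist"); cv2.imwrite("pics/w1.png",im[:,:,::-1])
E
```

```text
t 0.75 tcp [ 0.1265 -0.4837  0.2423] V [-0.3816 -0.5233] tooly yaw -1.315 zax [ 0. -0. -1.] F [ 0.  -0.9 -0.3] w 0.08555752726506018
0.011
```

View pics/w1.png

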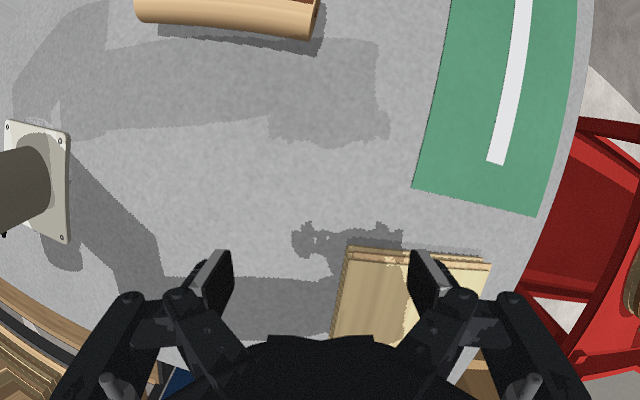

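The move was refused because a row needs every key, so the wrist view shows only the start area: fingers, the plywood stack at (410,290) and the large bar at (230,15). I'll resend with all keys.

>>> drive_tool(rows=[{"dx":8.28,"dy":-2.73,"dz":2.4,"wx":0,"wy":0,"wz":-13.7,"hand":85},{"dx":8.28,"dy":-2.73,"dz":2.4,"wx":0,"wy":0,"wz":-13.7,"hand":85},{"dx":8.28,"dy":-2.73,"dz":2.4,"wx":0,"wy":0,"wz":-13.7,"hand":85},{"dx":8.28,"dy":-2.73,"dz":2.4,"wx":0,"wy":0,"wz":-13.7,"hand":85},{"dx":8.28,"dy":-2.73,"dz":2.4,"wx":0,"wy":0,"wz":-13.7,"hand":85},{"dx":8.28,"dy":-2.73,"dz":2.4,"wx":0,"wy":0,"wz":-13.7,"hand":85},{"dx":8.28,"dy":-2.73,"dz":2.4,"wx":0,"wy":0,"wz":-13.7,"hand":85},{"dx":8.28,"dy":-2.73,"dz":2.4,"wx":0,"wy":0,"wz":-13.7,"hand":85},{"dx":8.28,"dy":-2.73,"dz":2.4,"wx":0,"wy":0,"wz":-13.7,"hand":85},{"dx":8.28,"dy":-2.73,"dz":2.4,"wx":0,"wy":0,"wz":-13.7,"hand":85},{"dx":8.28,"dy":-2.73,"dz":2.4,"wx":0,"wy":0,"wz":-13.7,"hand":85},{"dx":8.28,"dy":-2.73,"dz":2.4,"wx":0,"wy":0,"wz":-13.7,"hand":85},{"dx":8.28,"dy":-2.73,"dz":2.4,"wx":0,"wy":0,"wz":-13.7,"hand":85},{"dx":8.28,"dy":-2.73,"dz":2.4,"wx":0,"wy":0,"wz":-13.7,"hand":85}])

```text
clock: 2.2
eef_pos: [0.4917, -0.2481, 0.123]
tool_rot: [0.749, 0.663, 0.0, 0.0]
ft_force: [0.7, 0.8, 0.2]
grip_width: 0.0854
grasp_force: 0.0
```

```bash
cat >> h.py <<'E'
def wproj(m_o,P):
    c=bot.get_calibration("wrist"); f=200/np.tan(np.radians(c['vfov']/2))
    T=np.eye(4); T[:3,:3]=R.from_quat(m_o['tool_rot']).as_matrix(); T[:3,3]=m_o['eef_pos']
    q=np.linalg.inv(T@np.array(c['mount']))@np.append(P,1); v=np.array([q[0],-q[1],-q[2]])
    rr=np.hypot(v[0],v[1]); th=np.arctan2(rr,v[2])
    return np.array([c['cx'],c['cy']])+f*th*v[:2]/rr
def VW(x,y,z): return np.append(O+x*X+y*Y,z)
E
python3 - <<'E'
from h import *
st(); o=bot.get_obs()
im=bot.camera("wrist")[:,:,::-1].copy()
for p,c in ((VW(-.15,0,0),(0,0,255)),(VW(-.15,-.021,.0104),(0,0,255)),(VW(-.15,-.0867,0),(0,0,255)),(VW(.075,-.021,.0104),(255,0,0)),(VW(.075,-.0867,0),(255,0,0)),(VW(.075,0,.0),(255,0,0)),
  (VW(-.046-.075,-.191,.05),(0,255,0)),(VW(-.046+.075,-.191,.05),(0,255,0))):
    q=wproj(o,p); print(q.round(1)); cv2.circle(im,tuple(int(a) for a in q.round()),3,c,1)
cv2.imwrite("pics/w2.png",im)
E
```

```text
t 2.2 tcp [ 0.4917 -0.2481  0.123 ] V [-0.0466 -0.2463] tooly yaw -0.1218 zax [ 0.001 -0.001 -1.   ] F [0.7 0.8 0.2] w 0.0854182719629116
[204.3 -64.7]
[198.4 -51.6]
[198.   16.7]
[456.8 -49.2]
[457.9  18.3]
[450.2 -62.4]
[210.7 137.2]
[428.7 136.2]
```

View pics/w2.png

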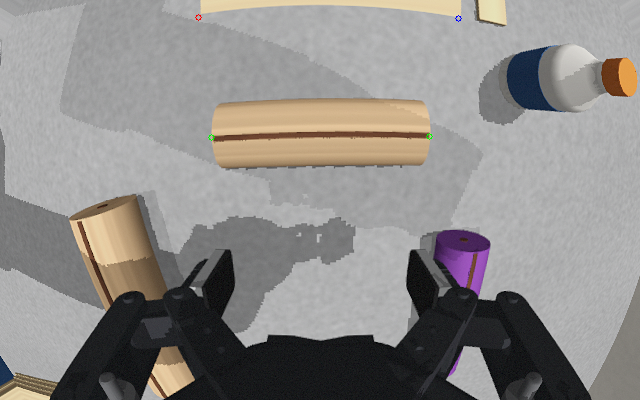

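The projected marks sit on the bar ends (211,137)/(429,136) and on the V-block corners, so the model holds. I'll check the gap to the purple bar (463,240) and the large bar (105,210) before descending.

Run:
```python
from h import *
for n,u,v,z in (("purple",416,157,.025),("purple near",417,178,.025),("purple far r",482,181,.025),("big",390,290,.03),("big n",392,319,.03),("big",488,286,.03)): print(n,V(pix2w("top",u,v,z)))
```

```text
purple [ 0.0992 -0.2794]
purple near [ 0.0492 -0.2858]
purple far r [ 0.0592 -0.4396]
big [-0.2144 -0.244 ]
big n [-0.2774 -0.2541]
big [-0.1819 -0.4658]
```

Run:
```python
from h import *
o=bot.get_obs(); m=R.from_quat(o['tool_rot']).as_matrix()
for z in (.011,.005,-.002,-.01):
    print(z,[wproj(o,o['eef_pos']+m@np.array([x,y,z])).round(0).tolist() for x,y in ((.011,-.0427),(-.011,-.0427),(.011,.0427))])
im=bot.camera("wrist")[230:340,180:260,::-1]; cv2.imwrite("pics/w3.png",cv2.resize(im,None,fx=5,fy=5))
```

```text
0.011 [[236.0, 232.0], [240.0, 270.0], [402.0, 232.0]]
0.005 [[233.0, 237.0], [237.0, 275.0], [405.0, 237.0]]
-0.002 [[229.0, 243.0], [234.0, 282.0], [409.0, 243.0]]
-0.01 [[224.0, 250.0], [230.0, 291.0], [413.0, 250.0]]
```

View pics/w3.png

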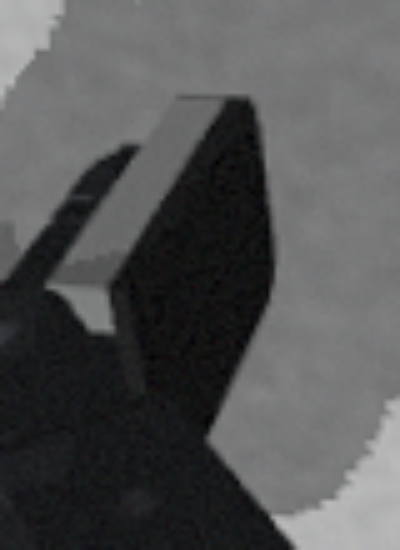

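>>> drive_tool(rows=[{"dx":0,"dy":0,"dz":0.9,"wx":0,"wy":0,"wz":0,"hand":85},{"dx":0,"dy":0,"dz":1.6,"wx":0,"wy":0,"wz":0,"hand":85},{"dx":0,"dy":0,"dz":2.0,"wx":0,"wy":0,"wz":0,"hand":85},{"dx":0.1,"dy":0,"dz":2.2,"wx":0,"wy":0,"wz":0,"hand":85},{"dx":0.3,"dy":0,"dz":2.2,"wx":0,"wy":0,"wz":0,"hand":85},{"dx":0.4,"dy":0,"dz":2.2,"wx":0,"wy":0,"wz":0,"hand":85},{"dx":0.5,"dy":0,"dz":2.2,"wx":0,"wy":0,"wz":0,"hand":85},{"dx":0.6,"dy":0,"dz":2.2,"wx":0,"wy":0,"wz":0,"hand":85},{"dx":0.7,"dy":0,"dz":2.2,"wx":0,"wy":0,"wz":0,"hand":85},{"dx":0.8,"dy":0,"dz":2.2,"wx":0,"wy":0,"wz":0,"hand":85},{"dx":0.9,"dy":0,"dz":2.2,"wx":0,"wy":0,"wz":0,"hand":85},{"dx":1.0,"dy":0,"dz":2.2,"wx":0,"wy":0,"wz":0,"hand":85},{"dx":1.1,"dy":0,"dz":2.2,"wx":0,"wy":0,"wz":0,"hand":85},{"dx":1.2,"dy":0,"dz":2.2,"wx":0,"wy":0,"wz":0,"hand":85},{"dx":1.3,"dy":0,"dz":2.2,"wx":0,"wy":0,"wz":0,"hand":85},{"dx":1.4,"dy":0,"dz":2.2,"wx":0,"wy":0,"wz":0,"hand":85},{"dx":1.5,"dy":0,"dz":2.2,"wx":0,"wy":0,"wz":0,"hand":85},{"dx":1.6,"dy":0,"dz":2.2,"wx":0,"wy":0,"wz":0,"hand":85},{"dx":1.7,"dy":0,"dz":2.2,"wx":0,"wy":0,"wz":0,"hand":85},{"dx":1.8,"dy":0,"dz":2.2,"wx":0,"wy":0,"wz":0,"hand":85}])

```text
clock: 4.3
eef_pos: [0.5032, -0.1572, 0.0123]
tool_rot: [0.748, 0.664, -0.0, -0.0]
ft_force: [0.1, 0.4, 1.1]
grip_width: 0.0851
grasp_force: 0.0
```

Run:
```python
from h import *
st(); im=bot.camera("wrist")[:,:,::-1].copy(); cv2.imwrite("pics/w4.png",im)
```

```text
t 4.3 tcp [ 0.5032 -0.1572  0.0123] V [-0.0459 -0.1546] tooly yaw -0.1195 zax [-0. -0. -1.] F [0.1 0.4 1.1] w 0.08514596651772183
```

View pics/w4.png

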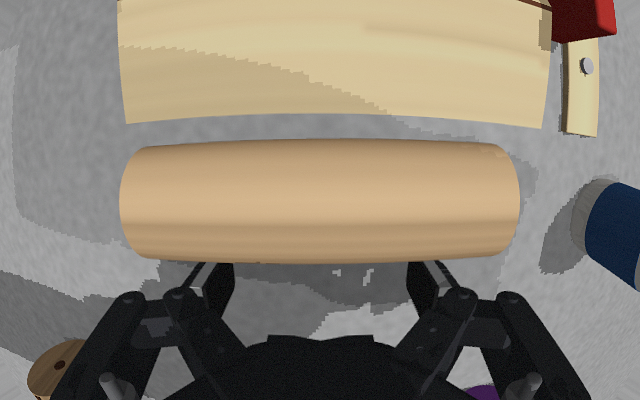

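The bar sits against both fingers, parallel to the block (ends at columns 120 and 520) just before the ramp foot at row 125.

>>> drive_tool(rows=[{"dx":0.1,"dy":0,"dz":0,"wx":0,"wy":0,"wz":0,"hand":85},{"dx":0.2,"dy":0,"dz":0,"wx":0,"wy":0,"wz":0,"hand":85},{"dx":0.3,"dy":0,"dz":0,"wx":0,"wy":0,"wz":0,"hand":85},{"dx":0.4,"dy":0,"dz":0,"wx":0,"wy":0,"wz":0,"hand":85},{"dx":0.5,"dy":0,"dz":0,"wx":0,"wy":0,"wz":0,"hand":85},{"dx":0.6,"dy":0,"dz":0,"wx":0,"wy":0,"wz":0,"hand":85},{"dx":0.7,"dy":0,"dz":0,"wx":0,"wy":0,"wz":0,"hand":85},{"dx":0.8,"dy":0,"dz":-0.02,"wx":0,"wy":0,"wz":0,"hand":85},{"dx":0.88,"dy":0,"dz":-0.03,"wx":0,"wy":0,"wz":0,"hand":85},{"dx":0.96,"dy":0,"dz":-0.04,"wx":0,"wy":0,"wz":0,"hand":85},{"dx":1.04,"dy":0,"dz":-0.05,"wx":0,"wy":0,"wz":0,"hand":85},{"dx":1.12,"dy":0,"dz":-0.07,"wx":0,"wy":0,"wz":0,"hand":85},{"dx":1.2,"dy":0,"dz":-0.08,"wx":0,"wy":0,"wz":0,"hand":85},{"dx":1.28,"dy":0,"dz":-0.09,"wx":0,"wy":0,"wz":0,"hand":85},{"dx":1.36,"dy":0,"dz":-0.1,"wx":0,"wy":0,"wz":0,"hand":85},{"dx":1.44,"dy":0,"dz":-0.12,"wx":0,"wy":0,"wz":0,"hand":85},{"dx":1.52,"dy":0,"dz":-0.13,"wx":0,"wy":0,"wz":0,"hand":85},{"dx":1.6,"dy":0,"dz":-0.14,"wx":0,"wy":0,"wz":0,"hand":85},{"dx":1.66,"dy":0,"dz":-0.15,"wx":0,"wy":0,"wz":0,"hand":85},{"dx":1.7,"dy":0,"dz":-0.16,"wx":0,"wy":0,"wz":0,"hand":85}])

```text
clock: 6.35
eef_pos: [0.5134, -0.0728, 0.0203]
tool_rot: [0.748, 0.664, -0.0, -0.0]
ft_force: [0.6, -1.1, 1.0]
grip_width: 0.0847
grasp_force: 0.5
```

Run:
```python
from h import *
st(); im=bot.camera("wrist")[:,:,::-1].copy(); cv2.imwrite("pics/w5.png",im)
```

```text
t 6.35 tcp [ 0.5134 -0.0728  0.0203] V [-0.0458 -0.0697] tooly yaw -0.1192 zax [-0.  0. -1.] F [ 0.6 -1.1  1. ] w 0.08469727854486754
```

View pics/w5.png

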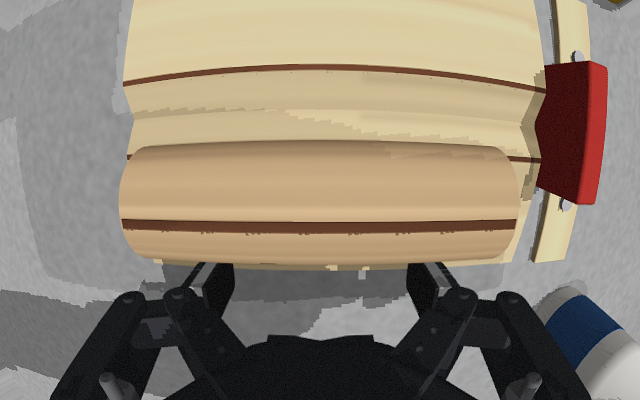

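The bar is on the ramp next to the near lip (row 157), parallel to it. I'll go over the lip slowly.

>>> drive_tool(rows=[{"dx":0.04,"dy":0,"dz":-0.01,"wx":0,"wy":0,"wz":0,"hand":85},{"dx":0.08,"dy":0,"dz":-0.02,"wx":0,"wy":0,"wz":0,"hand":85},{"dx":0.12,"dy":0,"dz":-0.02,"wx":0,"wy":0,"wz":0,"hand":85},{"dx":0.16,"dy":0,"dz":-0.03,"wx":0,"wy":0,"wz":0,"hand":85},{"dx":0.2,"dy":0,"dz":-0.03,"wx":0,"wy":0,"wz":0,"hand":85},{"dx":0.24,"dy":0,"dz":-0.04,"wx":0,"wy":0,"wz":0,"hand":85},{"dx":0.28,"dy":0,"dz":-0.05,"wx":0,"wy":0,"wz":0,"hand":85},{"dx":0.32,"dy":0,"dz":-0.05,"wx":0,"wy":0,"wz":0,"hand":85},{"dx":0.36,"dy":0,"dz":-0.06,"wx":0,"wy":0,"wz":0,"hand":85},{"dx":0.4,"dy":0,"dz":-0.06,"wx":0,"wy":0,"wz":0,"hand":85},{"dx":0.44,"dy":0,"dz":-0.07,"wx":0,"wy":0,"wz":0,"hand":85},{"dx":0.48,"dy":0,"dz":-0.07,"wx":0,"wy":0,"wz":0,"hand":85},{"dx":0.48,"dy":0,"dz":-0.07,"wx":0,"wy":0,"wz":0,"hand":85},{"dx":0.48,"dy":0,"dz":-0.07,"wx":0,"wy":0,"wz":0,"hand":85},{"dx":0.48,"dy":0,"dz":-0.07,"wx":0,"wy":0,"wz":0,"hand":85},{"dx":0.48,"dy":0,"dz":-0.07,"wx":0,"wy":0,"wz":0,"hand":85}])

```text
clock: 8.0
eef_pos: [0.5162, -0.0494, 0.0238]
tool_rot: [0.748, 0.664, -0.0, -0.0]
ft_force: [-0.7, 0.3, 0.1]
grip_width: 0.0853
grasp_force: 0.0
```

Run:
```python
from h import *
st(); im=bot.camera("wrist")[:,:,::-1].copy(); cv2.imwrite("pics/w6.png",im)
```

```text
t 8.0 tcp [ 0.5162 -0.0494  0.0238] V [-0.0457 -0.0461] tooly yaw -0.1196 zax [-0. -0. -1.] F [-0.7  0.3  0.1] w 0.0853070264061335
```

View pics/w6.png

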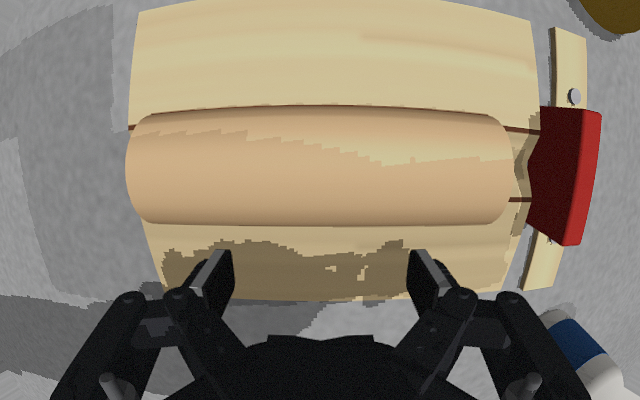

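The bar lies in the groove, between both lips (rows 105–225), with its far end about 45 mm short of the red stop (525,165). Next I'll withdraw, turn, close the fingers and go to the open end.

>>> drive_tool(rows=[{"dx":-0.2,"dy":0,"dz":-0.5,"wx":0,"wy":0,"wz":0,"hand":85},{"dx":-0.2,"dy":0,"dz":-1.3,"wx":0,"wy":0,"wz":0,"hand":85},{"dx":0.3,"dy":-0.8,"dz":-1.6,"wx":0,"wy":0,"wz":-1.6,"hand":0},{"dx":0.92,"dy":-1.5,"dz":-1.6,"wx":0,"wy":0,"wz":-3.2,"hand":0},{"dx":0.92,"dy":-2.58,"dz":-1.6,"wx":0,"wy":0,"wz":-18,"hand":0},{"dx":0.92,"dy":-2.58,"dz":-1.6,"wx":0,"wy":0,"wz":-18,"hand":0},{"dx":0.92,"dy":-2.58,"dz":-1.6,"wx":0,"wy":0,"wz":-18,"hand":0},{"dx":0.92,"dy":-2.58,"dz":-1.6,"wx":0,"wy":0,"wz":-18,"hand":0},{"dx":0.92,"dy":-2.58,"dz":-1.6,"wx":0,"wy":0,"wz":-18,"hand":0},{"dx":0.92,"dy":-2.58,"dz":-1.6,"wx":0,"wy":0,"wz":-18,"hand":0},{"dx":0.92,"dy":-2.58,"dz":-1.6,"wx":0,"wy":0,"wz":-18,"hand":0},{"dx":0.92,"dy":-2.58,"dz":-1.6,"wx":0,"wy":0,"wz":-18,"hand":0},{"dx":0.92,"dy":-2.58,"dz":-1.6,"wx":0,"wy":0,"wz":-18,"hand":0},{"dx":0.92,"dy":-2.58,"dz":-1.6,"wx":0,"wy":0,"wz":-18,"hand":0},{"dx":0.92,"dy":-2.58,"dz":-1.6,"wx":0,"wy":0,"wz":-18,"hand":0}])

```text
clock: 9.55
eef_pos: [0.3936, 0.0117, 0.1039]
tool_rot: [0.061, 0.998, 0.0, 0.0]
ft_force: [0.6, -0.0, -0.0]
grip_width: -0.0002
grasp_force: 0.0
```

Run:
```python
from h import *
st(); print(bot.get_obs()['joint_pos'].round(2))
im=bot.camera("top")[120:270,220:360,::-1]; cv2.imwrite("pics/t2.png",cv2.resize(im,None,fx=4,fy=4,interpolation=cv2.INTER_CUBIC))
```

```text
t 9.55 tcp [0.3936 0.0117 0.1039] V [-1.746e-01  1.000e-04] tooly yaw 1.4493 zax [ 0. -0. -1.] F [ 0.6 -0.  -0. ] w -0.00020389786052966692
[ 0.03  0.16 -0.49  0.92 -0.    0.15]
```

View pics/t2.png

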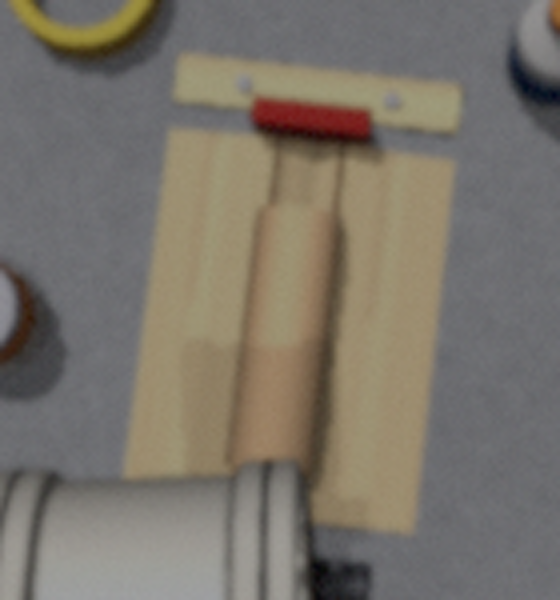

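The top view confirms that the bar is aligned in the groove with its far end at (295,208), below the red stop. Now I'll descend into the mouth and push.

>>> drive_tool(rows=[{"dx":0,"dy":0,"dz":0.8,"wx":0,"wy":0,"wz":0,"hand":0},{"dx":0,"dy":0,"dz":1.3,"wx":0,"wy":0,"wz":0,"hand":0},{"dx":-0.2,"dy":0,"dz":1.46,"wx":0,"wy":0,"wz":0,"hand":0},{"dx":-0.5,"dy":0,"dz":1.46,"wx":0,"wy":0,"wz":0,"hand":0},{"dx":-0.7,"dy":0,"dz":1.46,"wx":0,"wy":0,"wz":0,"hand":0},{"dx":-0.78,"dy":0,"dz":1.46,"wx":0,"wy":0,"wz":0,"hand":0},{"dx":-0.85,"dy":0,"dz":1.46,"wx":0,"wy":0,"wz":0,"hand":0},{"dx":-0.92,"dy":0,"dz":1.46,"wx":0,"wy":0,"wz":0,"hand":0},{"dx":-1.0,"dy":0,"dz":1.46,"wx":0,"wy":0,"wz":0,"hand":0},{"dx":-1.08,"dy":0,"dz":1.46,"wx":0,"wy":0,"wz":0,"hand":0},{"dx":-1.16,"dy":0,"dz":1.46,"wx":0,"wy":0,"wz":0,"hand":0},{"dx":-1.24,"dy":0,"dz":1.46,"wx":0,"wy":0,"wz":0,"hand":0},{"dx":-1.32,"dy":0,"dz":1.46,"wx":0,"wy":0,"wz":0,"hand":0},{"dx":-1.4,"dy":0,"dz":1.46,"wx":0,"wy":0,"wz":0,"hand":0},{"dx":-1.48,"dy":0,"dz":1.46,"wx":0,"wy":0,"wz":0,"hand":0},{"dx":-1.56,"dy":0,"dz":1.46,"wx":0,"wy":0,"wz":0,"hand":0},{"dx":-1.62,"dy":0,"dz":1.46,"wx":0,"wy":0,"wz":0,"hand":0},{"dx":-1.66,"dy":0,"dz":1.46,"wx":0,"wy":0,"wz":0,"hand":0},{"dx":-1.68,"dy":0,"dz":1.46,"wx":0,"wy":0,"wz":0,"hand":0}])

```text
clock: 11.5
eef_pos: [0.4772, 0.0017, 0.0308]
tool_rot: [0.06, 0.998, 0.0, 0.0]
ft_force: [-1.2, 0.3, 0.2]
grip_width: 0.0003
grasp_force: 0.4
```

>>> drive_tool(rows=[{"dx":-0.02,"dy":0,"dz":0,"wx":0,"wy":0,"wz":0,"hand":0},{"dx":-0.04,"dy":0,"dz":0,"wx":0,"wy":0,"wz":0,"hand":0},{"dx":-0.06,"dy":0,"dz":0,"wx":0,"wy":0,"wz":0,"hand":0},{"dx":-0.08,"dy":0,"dz":0,"wx":0,"wy":0,"wz":0,"hand":0}])

```text
clock: 11.9
eef_pos: [0.481, 0.0012, 0.0308]
tool_rot: [0.06, 0.998, 0.0, -0.0]
ft_force: [-0.8, -0.3, 0.6]
grip_width: 0.0002
grasp_force: 0.3
```

Run:
```python
from h import *
st()
im=bot.camera("top")[120:220,250:350,::-1]; cv2.imwrite("pics/t3.png",cv2.resize(im,None,fx=5,fy=5,interpolation=cv2.INTER_CUBIC))
```

```text
t 11.9 tcp [0.481  0.0012 0.0308] V [-0.0866  0.    ] tooly yaw 1.4513 zax [-0.  0. -1.] F [-0.8 -0.3  0.6] w 0.0001686711712101136
```

View pics/t3.png

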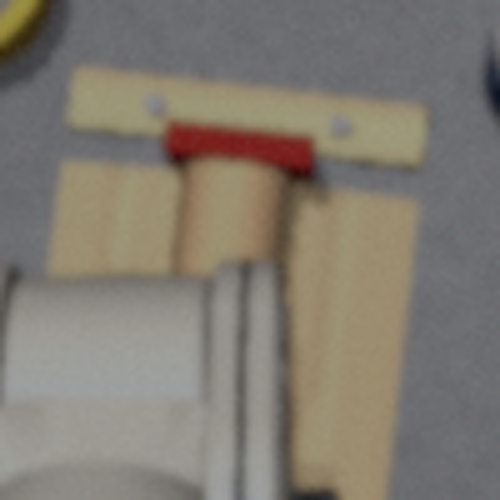

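The bar's far end is now at the foot of the red stop (230,162), but no contact force has built up yet. I'll keep going in 0.5 mm steps.

>>> drive_tool(rows=[{"dx":-0.01,"dy":0,"dz":0,"wx":0,"wy":0,"wz":0,"hand":0},{"dx":-0.02,"dy":0,"dz":0,"wx":0,"wy":0,"wz":0,"hand":0},{"dx":-0.03,"dy":0,"dz":0,"wx":0,"wy":0,"wz":0,"hand":0},{"dx":-0.04,"dy":0,"dz":0,"wx":0,"wy":0,"wz":0,"hand":0}])

```text
clock: 12.35
eef_pos: [0.483, 0.001, 0.0308]
tool_rot: [0.06, 0.998, 0.0, -0.0]
ft_force: [0.1, -0.1, 0.9]
grip_width: 0.0004
grasp_force: 0.4
```

>>> drive_tool(rows=[{"dx":-0.01,"dy":0,"dz":0,"wx":0,"wy":0,"wz":0,"hand":0},{"dx":-0.02,"dy":0,"dz":0,"wx":0,"wy":0,"wz":0,"hand":0},{"dx":-0.03,"dy":0,"dz":0,"wx":0,"wy":0,"wz":0,"hand":0},{"dx":-0.04,"dy":0,"dz":0,"wx":0,"wy":0,"wz":0,"hand":0},{"dx":-0.05,"dy":0,"dz":0,"wx":0,"wy":0,"wz":0,"hand":0}])

```text
clock: 12.85
eef_pos: [0.4836, 0.0008, 0.0304]
tool_rot: [0.06, 0.998, 0.0, -0.002]
ft_force: [-6.8, 0.5, 4.2]
grip_width: 0.0
grasp_force: 3.3
```

The push has stalled at about 7 N, so the bar is against the stop. I'll back off and lift clear.

>>> drive_tool(rows=[{"dx":-0.02,"dy":0,"dz":0,"wx":0,"wy":0,"wz":0,"hand":0},{"dx":-0.02,"dy":0,"dz":0,"wx":0,"wy":0,"wz":0,"hand":0},{"dx":0.1,"dy":0,"dz":0,"wx":0,"wy":0,"wz":0,"hand":0},{"dx":0.4,"dy":0,"dz":0,"wx":0,"wy":0,"wz":0,"hand":0},{"dx":1.0,"dy":0,"dz":0,"wx":0,"wy":0,"wz":0,"hand":0},{"dx":1.4,"dy":0,"dz":-0.8,"wx":0,"wy":0,"wz":0,"hand":0},{"dx":1.8,"dy":0,"dz":-1.7,"wx":0,"wy":0,"wz":0,"hand":0},{"dx":2.2,"dy":0,"dz":-2.5,"wx":0,"wy":0,"wz":0,"hand":0},{"dx":2.2,"dy":0,"dz":-2.5,"wx":0,"wy":0,"wz":0,"hand":0},{"dx":2.2,"dy":0,"dz":-2.5,"wx":0,"wy":0,"wz":0,"hand":0}])

```text
clock: 13.85
eef_pos: [0.378, 0.0138, 0.1573]
tool_rot: [0.06, 0.998, 0.0, 0.003]
ft_force: [0.4, -0.3, -0.0]
grip_width: 0.0002
grasp_force: 0.0
```

Run:
```python
from h import *
st()
im=bot.camera("top")[90:270,190:400,::-1]; cv2.imwrite("pics/t4.png",cv2.resize(im,None,fx=3.3,fy=3.3,interpolation=cv2.INTER_CUBIC))
```

```text
t 13.85 tcp [0.378  0.0138 0.1573] V [-0.1904  0.0004] tooly yaw 1.4515 zax [ 0.006  0.    -1.   ] F [ 0.4 -0.3 -0. ] w 0.00024418335424668345
```

View pics/t4.png

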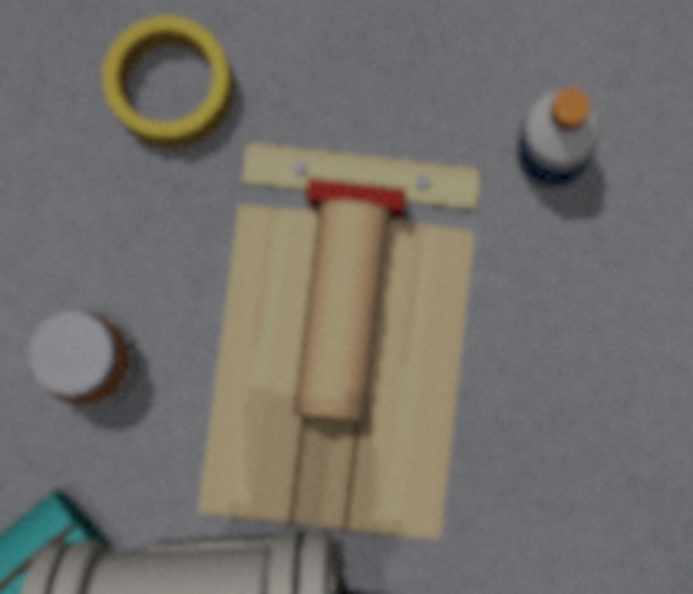

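The bar lies in the groove against the red stop (355,198). The jar, tape and glue stand where they were, and the arm is clear.

```bash
python3 -c "
from workcell import bot
print(bot.job_done())"
```

```text
the job is handed in; nothing more can be done
None
```

The bar was rolled over the lip into the groove and pushed home against the red stop, with the jar, glue and tape undisturbed; the job was handed in at about 14 s on the robot's clock.

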